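Stop the drive and hold the index plunger out

ROBOT

A 6-joint arm with a two-finger parallel gripper is mounted at the origin on a cart in front of the work surface, level with it; the furniture and walls round the work are solid. World frame = base frame: x ahead of the robot, y to its left, z up, the work surface at z = 0. Lengths are in m, angles in rad, forces in N, time in s.
With the tool pointing down it reaches from about 0.275 to 0.825 m from the base axis. Payload 5.2 kg.
Tool frame: the origin (TCP) lies at the very end of the fingers, on their centre line; the grasp point (between the pads) lies 19 mm behind it; z points along the fingers, y is the line along which they close (so a half turn about z gives the same grasp; the last joint's range is limited). The gripper opens to 93 mm and grips with 3 to 60 N. Pads are 15 mm wide; open, the fingers measure 128 mm over their backs; the gripper's body (75 mm by 188 mm) begins 65 mm behind the grasp point.
Start: joints at [1.011, 0.259, 1.535, -0, 1.348, -0.203], TCP at [0.192, 0.515, 0.219] pointing down, gripper open.
Joint ranges: [-3.14, 3.14], [-0.91, 2.08], [0.19, 2.58], [-1.22, 4.36], [0.22, 2.71], [-3.12, 3.12]. Speed limits (rad/s): [2.57, 2.57, 3.14, 3.14, 3.14, 3.14].

INTERFACE

Orientations are given as a rotation vector (axis times angle).
In Python, from workcell import r, cams gives the robot as it stands (r), with the cameras (cams).
- The arm moves only by the tool run_rows, called as name(argument=value, ...) on one line, values as JSON. Schema: {"type":"object","properties":{"motion":{"type":"array","items":{"type":"number"},"minItems":7,"maxItems":56},"squeeze":{"type":"number"},"only":{"type":"string"},"quiet":{"type":"boolean"},"lines":{"type":"string"}},"required":["motion"],"additionalProperties":false}. motion is one flat list of numbers that holds 1 to 8 rows one after another, with no inner brackets; each row has 7 numbers: the finger opening in m, then dx, dy, dz in a scale on which 1.0 is 40 cm, then a rotation vector rx, ry, rz in normalised numbers (1 is 2 rad); each row is the pose to reach, as a shift and turn from the pose commanded when the call began, along the tool's axes at that moment; what a row does not reach only later rows make up. A row lasts 1/10 s, in which the tool goes at most 0.05 m and 0.15 rad, less where a joint would pass 70% of its speed; a pose out of reach is approached as far as the arm can. The fingers move at their own pace and stop on an object; squeeze is the grip in N (left out, the last holds). Time passes only in rows, so rows that do not move let the fingers close. The tool returns the time, the measured TCP pose, the force, the opening and the grip force at its end. only (a regular expression) keeps the lines of the reply that match it, lines (a string "A,B") keeps lines A to B, and quiet returns only ok. Input that does not fit is refused with a message, and nothing moves.
- r.state(): the state, without advancing time (a new reading comes with each control period).
- cams.grab_frame(name): name is "scene" or "top" or "wrist"; returns the picture (480x640x3 uint8, red, green, blue); there is no depth.
- cams.calibration(name): a dict with "fx", "fy", "cx", "cy" (pixels), "distortion" ([k1, k2, p1, p2, k3] as OpenCV has them; the pictures are not rectified), "camera_from_world" (4x4, takes a point from world to camera coordinates); the wrist camera has in their place "tool_from_camera" (4x4, takes a point from camera to tool coordinates, whose origin is the TCP and whose axes are the flange's). Camera axes: x right, y down, z forward; pixel columns grow to the right and rows downward; lengths in m; the calibration is good to about 2 mm. A picture is of the moment at which its call begins: read the wrist's pose just before it. calibration takes no time and is no camera call.
- r.hand_in(): hands the job in; it is judged then, once.
The state is a dict: "clock": time; "joints": joint angles; "joint_velocities": joint speeds; "joint_efforts": joint torques, N m; "eef_pos": TCP position; "eef_rot": TCP orientation; "ft_force": force on the tool from outside, world axes, zero at the start; "ft_torque": the same for the moment, N m; "grip_width": finger opening in m; "grasp_force": force on a finger pad.
Only numpy, scipy, OpenCV 4.12 (cv2) and the standard library are available. Lean on these libraries where they do the work, as an engineer would, in place of code of your own. Each camera call takes 0.05 s, during which the arm holds its last target. There are 200 camera calls.

TASK

Stop the drive of the indexing table: press the red stop button on the yellow two-button station fully down and let it spring back up; do not press the green start button. Then grip the red knob of the sprung index plunger on the blue fixture, pull it straight up as far as it goes so that its pin is clear of the hole, and finish while still holding it there, so that I can turn the table. Do not turn the table yourself and leave the loose tools and the tape where they are.

Things in the scene. Friction and masses are not known exactly. Their poses are not given: they have to be found in the camera images.
- fixture: Blue indexing fixture, bolted down: base 170 x 150 x 12 mm; steel table (132 mm disc, top at 58 mm) with a clamped sprocket and nut (up to 84 mm); on its -x side a bracket 40 mm wide, reaching over the table's rim (top at 98 mm, with a 22 mm bush up to 108 mm), guides the plunger. Heights from the bench. Origin: underside of the base, on the table's axis; z up; yaw varies.
- pull_knob: Red knob with black grooves on top of the plunger: upright straight cylinder, 24 mm diameter, 36 mm tall. Origin: centre of its underside, 55 mm from the table's axis along the fixture's -x, 110 mm above the bench when seated (2 mm above the bush, nothing else beside it); z up along the plunger's axis.
- knob_grip (a point): Point on the knob's axis 20 mm above its underside (130 mm above the bench when seated): a good height to grip. It rises with the knob.
- plunger (a joint): How far the plunger is pulled up, m: 0 seated (pin 10 mm deep in its hole in the table), 0.010 pin end level with the table top, 0.015 at the upper stop (fully out). A spring pulls it down with about 5 N at 0 and 12.5 N at 0.015; it does not latch. It moves straight up without turning.
- index_table (a joint): Angle of the table about its vertical axis, rad, 0 at the start. With the pin in its hole it is locked; with the pin out it turns with little friction.
- station: Two-button station of the drive, grey box with yellow cover, 80 x 130 mm, top of the cover 59 mm above the bench, bolted down. Origin: centre of its underside; z up; the red button lies 30 mm to its +y, the green one 30 mm to its -y. Its yaw varies; station and fixture may change sides.
- stop_button_top (a point): Centre of the top of the red stop button (32 mm diameter, in a black collar of 48 mm), 81 mm above the bench when it is up; it is pressed straight down and moves with the button.
- stop_button (a joint): How far the red button is down, m: 0 up, 0.006 fully down. Spring, 1.5 N at the start and 5 N fully down; it comes back up by itself.
- start_button_top (a point): Centre of the top of the green start button, same size and height as the red one, 60 mm from it. Not to be pressed.
- start_button (a joint): How far the green button is down, m: 0 up, 0.006 fully down.
- tape_1: Bystander: roll of black tape lying flat, 58 mm diameter, 19 mm high, loose. Origin: centre of its underside.
- screwdriver_red: Bystander: screwdriver with red handle, 181 mm long, lying on the bench, loose. Origin: centre of its underside, long axis y.
- hex_key_8: Bystander: black hex key 125 x 40 x 8 mm lying on the bench between fixture and station, loose. Origin: centre of its underside, long axis y.

How it is judged:
By the outcome, as a careful person would: the job done as asked, in the order asked, and still so for the second after the job is handed in, while the arm keeps its last pose, push and grip.
It also fails if it takes over 48 s, if anything falls off the work surface, if the arm or the gripper's body presses on something with over 40 N, if the wrist force passes 120 N, or if a joint passes its speed limit or range.

## Working session

There is one attempt and no reset: what is moved stays moved. The work goes in short steps, Python scripts to look and compute and a tool call to move; the robot and the scene stay as the last step left them, time stands still between calls to the robot, and variables do not carry over. Pictures are saved under pics/ and viewed, at most 10 in all, crops included, and the job is handed in when it is done.

```bash
ls; mkdir -p pics; python3 - <<'E'
from workcell import r, cams
import cv2,numpy as np
s=r.state();print({k:np.round(v,3).tolist() for k,v in s.items()})
for n in("scene","top","wrist"):
    print(n,{k:np.round(v,4).tolist() for k,v in cams.calibration(n).items()})
a=cams.grab_frame("top");b=cams.grab_frame("scene")
cv2.imwrite("pics/top0.png",a[:,:,::-1]);cv2.imwrite("pics/scene0.png",b[:,:,::-1])
E
```

```text
pics
workcell.py
{'clock': 0.0, 'joints': [1.011, 0.259, 1.536, -0.0, 1.348, -0.203], 'joint_velocities': [0.0, 0.001, -0.0, -0.001, 0.0, -0.001], 'joint_efforts': [0.001, -43.73, -28.4, 0.072, 0.041, -0.0], 'eef_pos': [0.192, 0.515, 0.218], 'eef_rot': [-0.557, -3.091, 0.003], 'ft_force': [0.845, 0.634, -0.312], 'ft_torque': [-0.016, -0.003, 0.02], 'grasp_force': 0.0, 'grip_width': 0.093}
scene {'fx': 539.1276, 'fy': 539.1276, 'cx': 320.0006, 'cy': 237.1633, 'distortion': [0.0551, 0.0, 0.0, 0.0, 0.0], 'camera_from_world': [[0.8401, -0.5423, 0.0102, -0.473], [-0.3976, -0.6285, -0.6686, 0.3124], [0.369, 0.5576, -0.7436, 0.8305], [0.0, 0.0, 0.0, 1.0]]}
top {'fx': 458.4909, 'fy': 458.4909, 'cx': 318.441, 'cy': 235.9833, 'distortion': [-0.0464, 0.0, 0.0, 0.0, 0.0], 'camera_from_world': [[0.0281, -0.9992, 0.0268, -0.0331], [-0.9899, -0.0316, -0.1383, 0.5963], [0.139, -0.0227, -0.99, 1.0379], [0.0, 0.0, 0.0, 1.0]]}
wrist {'fx': 351.7819, 'fy': 351.7819, 'cx': 316.5698, 'cy': 243.8914, 'distortion': [-0.0532, 0.0, 0.0, 0.0, 0.0], 'tool_from_camera': [[0.0002, -0.9565, -0.2919, 0.0817], [1.0, 0.0005, -0.0009, -0.0004], [0.001, -0.2919, 0.9565, -0.1664], [0.0, 0.0, 0.0, 1.0]]}
```

View pics/top0.png

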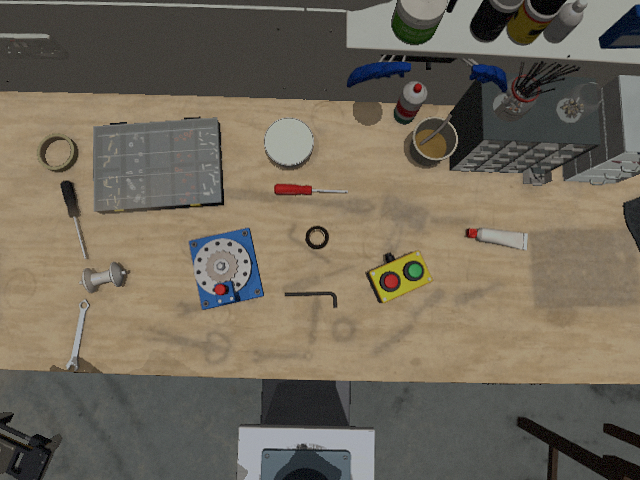

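View pics/scene0.png

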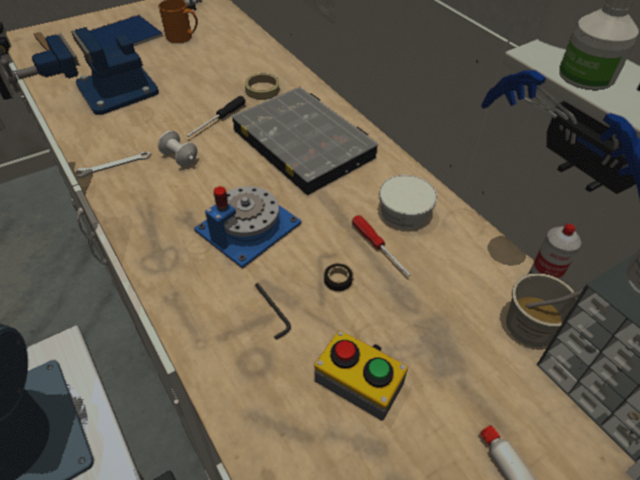

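The top view shows the knob at about (220,290), the red button at (391,282) and the green one at (413,271). In the scene view the knob is at (221,199), red at (345,351) and green at (378,370). Next I triangulate from these two views.

```bash
cat > h.py <<'E'
import cv2,numpy as np
from workcell import r, cams
from scipy.spatial.transform import Rotation as R
def cam(n,s=None):
    c=cams.calibration(n);K=np.array([[c["fx"],0,c["cx"]],[0,c["fy"],c["cy"]],[0,0,1]]);d=np.array(c["distortion"])
    if n=="wrist":
        T=np.eye(4);T[:3,:3]=R.from_rotvec(s["eef_rot"]).as_matrix();T[:3,3]=s["eef_pos"];W=T@np.array(c["tool_from_camera"])
    else: W=np.linalg.inv(np.array(c["camera_from_world"]))
    return K,d,W
def ray(C,px):
    K,d,W=C;p=cv2.undistortPoints(np.array([[px]],float),K,d)[0,0]
    v=W[:3,:3]@np.array([p[0],p[1],1]);return W[:3,3],v/np.linalg.norm(v)
def plane(C,px,z):
    o,v=ray(C,px);return o+v*(z-o[2])/v[2]
def tri(*cp):
    A=np.zeros((3,3));b=np.zeros(3);L=[ray(*x) for x in cp]
    for o,v in L: P=np.eye(3)-np.outer(v,v);A+=P;b+=P@o
    X=np.linalg.solve(A,b);return X,[float(np.linalg.norm(np.cross(X-o,v))) for o,v in L]
def proj(C,X):
    K,d,W=C;M=np.linalg.inv(W);return cv2.projectPoints(np.array([X],float),cv2.Rodrigues(M[:3,:3])[0],M[:3,3],K,d)[0][0,0]
def blobs(img,col,amin=30):
    h=cv2.cvtColor(img,cv2.COLOR_RGB2HSV);H,S,V=h[...,0].astype(int),h[...,1],h[...,2]
    m={"red":((H<8)|(H>172)),"green":(H>50)&(H<85),"yellow":(H>22)&(H<33),"blue":(H>100)&(H<120)}[col]&(S>130)&(V>50)
    n,l,st,ce=cv2.connectedComponentsWithStats(m.astype(np.uint8))
    return [(ce[i].round(1).tolist(),st[i].tolist()) for i in range(1,n) if st[i,4]>=amin]
E
python3 - <<'E'
from h import *
I={n:cv2.imread(f"pics/{n}0.png")[:,:,::-1].copy() for n in("top","scene")}
for n in I:
  for c in("red","green","yellow","blue"):print(n,c,[b for b in blobs(I[n],c,60)])
T,S=cam("top"),cam("scene")
for nm,a,b in(("red",(391,282),(345,351)),("green",(413.5,270.5),(378,370)),("knob",(220.5,288.5),(221,192))):
    print(nm,tri((T,a),(S,b)))
E
```

```text
top red [([519.9, 94.6], [512, 77, 24, 25, 77]), ([405.5, 111.5], [397, 103, 20, 14, 116]), ([292.0, 189.2], [274, 184, 38, 11, 363]), ([471.8, 232.9], [466, 229, 11, 9, 79]), ([390.5, 280.8], [384, 274, 14, 14, 160]), ([219.9, 289.2], [214, 284, 12, 11, 99])]
top green [([414.9, 269.9], [408, 264, 14, 14, 129])]
top yellow [([521.8, 27.7], [508, 6, 38, 38, 562]), ([400.0, 276.4], [369, 251, 63, 52, 1109])]
top blue [([378.6, 69.0], [348, 61, 63, 23, 650]), ([490.7, 71.2], [473, 64, 34, 23, 309]), ([231.9, 271.3], [190, 228, 74, 82, 1584])]
scene red [([219.4, 191.2], [214, 186, 12, 11, 102]), ([367.2, 230.8], [353, 215, 31, 34, 426]), ([568.7, 228.7], [563, 223, 12, 12, 101]), ([548.4, 266.6], [535, 253, 34, 24, 307]), ([344.9, 350.0], [335, 341, 21, 20, 334]), ([489.2, 434.0], [481, 425, 19, 20, 220])]
scene green [([378.7, 368.0], [368, 359, 22, 19, 325])]
scene yellow [([360.1, 368.0], [319, 333, 86, 69, 1829])]
scene blue [([117.3, 37.8], [76, 16, 84, 50, 1834]), ([57.9, 47.0], [47, 36, 24, 23, 274]), ([44.0, 57.3], [33, 51, 23, 13, 200]), ([150.0, 83.1], [142, 71, 15, 22, 82]), ([531.0, 74.7], [508, 71, 37, 10, 148]), ([104.5, 94.9], [77, 77, 67, 33, 678]), ([627.6, 133.0], [606, 114, 34, 48, 429]), ([220.1, 212.9], [206, 205, 29, 17, 225]), ([252.7, 238.7], [195, 207, 105, 60, 1670])]
red (array([ 0.49226887, -0.18137559,  0.07587072]), [0.0002176162683498742, 0.00021761626834987117])
green (array([ 0.51951371, -0.23371023,  0.06994508]), [0.0009659073890717507, 0.0009659073890717835])
knob (array([0.46514027, 0.19003331, 0.13779417]), [0.0004054035110027319, 0.00040540351100276607])
```

```bash
cat >> h.py <<'E'
def shift(P,tag=""):
    s=r.state();M=R.from_rotvec(s["eef_rot"]).as_matrix();D=np.array(P)-s["eef_pos"]
    print(tag,"tool shift",(M.T@D).round(4),"dist",round(np.linalg.norm(D),3),"tilt",(M[:,2]).round(4))
def shot(name):
    s=r.state();im=cams.grab_frame("wrist");cv2.imwrite(f"pics/{name}.png",im[:,:,::-1]);np.savez(f"pics/{name}.npz",eef_pos=s["eef_pos"],eef_rot=s["eef_rot"]);return cam("wrist",s),im
E
python3 -c "
from h import *
shift([0.42,0.28,0.25],'v1');shift([0.42,0.16,0.25],'v2')"
```

```text
v1 tool shift [-0.2959 -0.1405 -0.032 ] dist 0.329 tilt [-9.0e-04 -1.4e-03 -1.0e+00]
v2 tool shift [-0.3378 -0.2529 -0.0318] dist 0.423 tilt [-9.0e-04 -1.4e-03 -1.0e+00]
```

Careful with the scale: shifts go in shares of 40 cm and turns go in shares of 2 rad. That gives: -0.296 m is -0.74, -0.28 m is -0.7.

run_rows(motion=[0, -0.1, -0.05, -0.075, 0, 0, 0, 0, -0.2, -0.1, -0.075, 0, 0, 0, 0, -0.3, -0.15, -0.075, 0, 0, 0, 0, -0.4, -0.2, -0.075, 0, 0, 0, 0, -0.5, -0.25, -0.075, 0, 0, 0, 0, -0.6, -0.3, -0.075, 0, 0, 0, 0, -0.7, -0.325, -0.075, 0, 0, 0, 0, -0.74, -0.35, -0.075, 0, 0, 0], squeeze=10)

```text
clock: 0.9
eef_pos: [0.4231, 0.2785, 0.2482]
eef_rot: [0.562, 3.09, -0.001]
ft_force: [-0.2, 0.9, 0.1]
grip_width: 0.0336
grasp_force: 0.0
```

run_rows(motion=[0, 0, 0, 0, 0, 0, 0, 0, 0, 0, 0, 0, 0, 0])

```text
clock: 1.1
eef_pos: [0.4202, 0.2807, 0.2482]
eef_rot: [-0.559, -3.09, 0.0]
ft_force: [-0.5, 0.5, -0.3]
grip_width: 0.0177
grasp_force: 0.0
```

```bash
python3 - <<'E'
from h import *
C,im=shot("k1")
print(proj(C,[.465,.19,.138]),blobs(im,"red",60)); shift([0.42,0.15,0.25])
E
```

```text
[239.1736768  320.74574442] [([239.5, 318.9], [226, 300, 27, 33, 606])]
 tool shift [-0.046  -0.1228 -0.0017] dist 0.131 tilt [-1.1e-03  2.0e-04 -1.0e+00]
```

In the tool's units: -0.123 m is -0.3075, -0.085 m is -0.2125.

run_rows(motion=[0, -0.025, -0.1125, 0, 0, 0, 0, 0, -0.075, -0.2125, 0, 0, 0, 0, 0, -0.115, -0.3075, 0, 0, 0, 0, 0, -0.115, -0.3075, 0, 0, 0, 0, 0, -0.115, -0.3075, 0, 0, 0, 0])

```text
clock: 1.65
eef_pos: [0.4202, 0.15, 0.2489]
eef_rot: [0.559, 3.091, 0.001]
ft_force: [0.0, 0.6, -0.2]
grip_width: 0.0005
grasp_force: 0.0
```

```bash
python3 - <<'E'
from h import *
C,im=shot("k2")
print(proj(C,[.465,.19,.138]),blobs(im,"red",60)); shift([0.47,-0.10,0.2])
a=cv2.imread("pics/k1.png");cv2.imwrite("pics/kk.png",np.hstack([a[240:420,140:340],im[240:420,240:640,::-1]]).repeat(1,0))
E
```

```text
[379.9291911  272.20980504] [([381.1, 270.2], [367, 255, 28, 30, 616]), ([316.7, 425.3], [310, 415, 14, 19, 188])]
 tool shift [-0.134  -0.2176  0.0486] dist 0.26 tilt [ 2.e-04  9.e-04 -1.e+00]
```

View pics/kk.png

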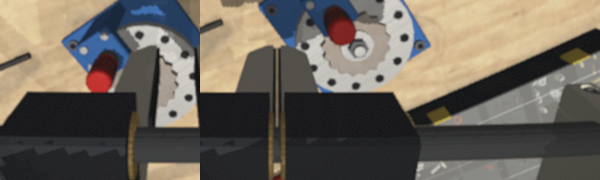

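The crops show the knob as a red top disc with a darker side; in k1 it is around (239,319), in k2 around (381,270). I enlarge both to isolate the top disc.

```bash
python3 - <<'E'
import cv2,numpy as np
o=[]
for n,(x,y) in(("k1",(240,318)),("k2",(381,270))):
    a=cv2.imread(f"pics/{n}.png")[y-25:y+25,x-25:x+25];o.append(cv2.resize(a,(400,400),interpolation=cv2.INTER_NEAREST))
    print(a[10:44:3,10:40:2,2])
cv2.imwrite("pics/kz.png",np.hstack(o))
E
```

```text
[[ 62  66  82  60  45  45  44  48  49  52  51  51  52  48  48]
 [ 58  89 167 111  42  48  54  53  52  51  54  52  51  48  50]
 [ 90  91 131  69  70  80  82  77  72  69  67  56  46  49  45]
 [191 122  92 123 143 161 165 154 142 132 100  74  66  51  41]
 [200 144 161 186 195 197 199 199 199 193 169 138  98  65  48]
 [189 171 191 197 196 196 196 197 198 197 196 181 145  90  60]
 [189 182 194 195 195 195 196 195 196 195 196 193 174 128 102]
 [201 187 193 194 195 196 196 195 195 196 194 194 174 127 146]
 [223 202 189 193 195 194 194 193 194 194 195 194 169 158 172]
 [225 223 205 188 192 193 192 194 194 194 191 173 181 197 174]
 [ 47  48  45  40  39  41  43  44  44  44  41  38  43  43  36]
 [ 28  24  25  25  24  24  26  29  25  27  28  20  29  25  24]]
[[ 39  36  46  44  40  43  48  49  46  43  41  34  41  43  42]
 [ 42  46  47  47  51  61  65  72  72  70  68  52  35  41  45]
 [ 37  44  48  62  74  84  93 103 108 105 103 100  82  69 113]
 [ 36  47  68  79 100 117 125 128 129 127 125 124 116 101 130]
 [ 33  64  82  98 118 129 129 128 127 127 127 127 126 122 119]
 [ 40  69  93 106 126 127 127 128 127 127 127 125 127 126 115]
 [ 39  74  99 110 117 127 126 126 126 125 125 126 126 126 121]
 [ 85  93  94 112 127 126 127 127 126 125 125 126 125 123 129]
 [176 174 115 101 119 126 126 126 126 127 127 124 125 119  92]
 [171 177 169 147 117 122 126 124 125 124 124 122 104  67  91]
 [176 175 173 170 162 152 142 120 146 160 178 142  57  98 110]
 [172 172 173 171 171 172 170 157 204 204 193 115  87 105  92]]
```

View pics/kz.png

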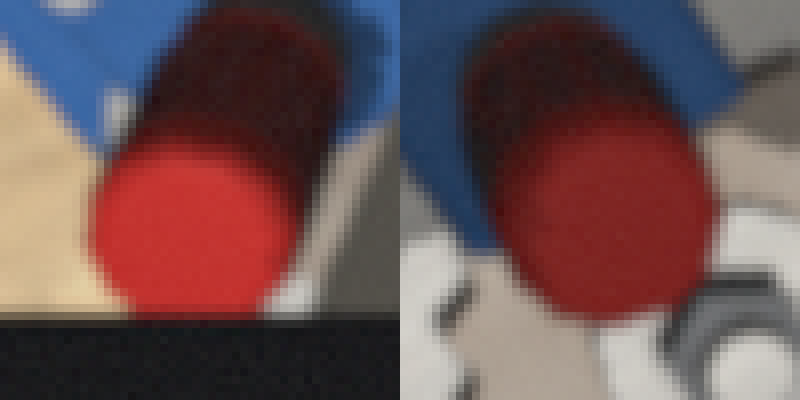

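In the enlarged crops the top disc is centred at about (238,321.5) in k1 and (382.2,271.4) in k2.

In the tool's units: -0.218 m is -0.545, -0.18 m is -0.45.

```bash
python3 - <<'E'
from h import *
C1,C2=[cam("wrist",np.load(f"pics/{n}.npz")) for n in("k1","k2")]
a,b=(238,321.5),(382.2,271.4)
print(tri((C1,a),(C2,b)),plane(C1,a,.146),plane(C2,b,.146))
print(tri((C1,a),(C2,b),(cam("top"),(220,289)),(cam("scene"),(220.5,188))))
E
```

```text
(array([0.46216596, 0.19168895, 0.14480396]), [0.00015695670254922155, 0.0001569567025491928]) [0.46181191 0.19218175 0.146     ] [0.46147063 0.19162567 0.146     ]
(array([0.46374772, 0.19113847, 0.14469008]), [0.0012679586740292129, 0.0016655778738588344, 0.0016319130459833385, 0.0025495743522148755])
```

run_rows(motion=[0, -0.05, -0.0875, 0.0125, 0, 0, 0, 0, -0.1, -0.175, 0.025, 0, 0, 0, 0, -0.15, -0.25, 0.0375, 0, 0, 0, 0, -0.2, -0.35, 0.05, 0, 0, 0, 0, -0.275, -0.45, 0.075, 0, 0, 0, 0, -0.335, -0.545, 0.1, 0, 0, 0, 0, -0.335, -0.545, 0.1225, 0, 0, 0, 0, -0.335, -0.545, 0.1225, 0, 0, 0])

```text
clock: 2.5
eef_pos: [0.4697, -0.1002, 0.198]
eef_rot: [-0.557, -3.088, -0.003]
ft_force: [1.2, 0.0, -0.3]
grip_width: 0.0005
grasp_force: 0.0
```

```bash
python3 - <<'E'
from h import *
C,im=shot("s1")
print(proj(C,[.492,-.181,.081]),blobs(im,"red",60),blobs(im,"green",60)); shift([0.44,-0.18,0.2])
E
```

```text
[240.18063731 292.4758449 ] [([243.2, 291.5], [225, 274, 37, 36, 1052]), ([521.7, 357.3], [481, 345, 67, 21, 815]), ([140.8, 411.3], [130, 402, 23, 21, 397])] [([198.6, 328.8], [184, 317, 35, 29, 530])]
 tool shift [-0.     -0.0857 -0.0013] dist 0.086 tilt [-0.0021  0.0019 -1.    ]
```

View pics/s1.png

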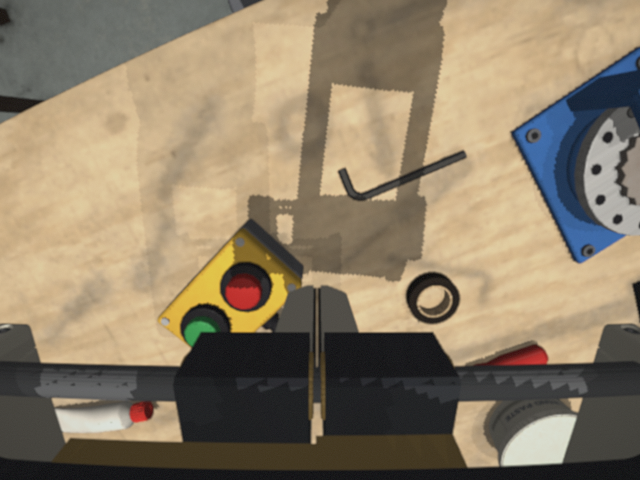

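In this view the red button is centred at (243,291) and the green one, partly hidden, is near (205,327). I take a second view for triangulation.

In the tool's units: -0.085 m is -0.2125, -0.04 m is -0.1.

run_rows(motion=[0, 0, -0.1, 0, 0, 0, 0, 0, 0, -0.2125, 0, 0, 0, 0, 0, 0, -0.2125, 0, 0, 0, 0, 0, 0, -0.2125, 0, 0, 0, 0])

```text
clock: 2.95
eef_pos: [0.4408, -0.18, 0.2003]
eef_rot: [0.557, 3.091, 0.001]
ft_force: [-0.2, 0.2, 0.0]
grip_width: 0.0005
grasp_force: 0.0
```

```bash
python3 - <<'E'
from h import *
C,im=shot("s2")
C1=cam("wrist",np.load("pics/s1.npz"))
R2=blobs(im,"red",60);print(R2,blobs(im,"green",60))
p2=min(R2,key=lambda b:np.hypot(*(np.array(b[0])-proj(C,[.492,-.181,.081]))))[0]
p1=(243.2,291.5)
X=tri((C1,p1),(C,p2));print(X,plane(C1,p1,.081),plane(C,p2,.081))
Y=plane(C,p2,.081);shift([Y[0],Y[1],.1]);shift([Y[0],Y[1],.081]) 
E
```

```text
[([341.3, 282.8], [321, 271, 36, 31, 552]), ([575.5, 355.6], [538, 341, 60, 23, 671])] []
(array([ 0.48723595, -0.17482069,  0.08688512]), [0.0027318674021808436, 0.0027318674021809056]) [ 0.49206815 -0.17810427  0.081     ] [ 0.4868914  -0.17451686  0.081     ]
 tool shift [-0.0414  0.0205  0.1002] dist 0.11 tilt [ 8.e-04  5.e-04 -1.e+00]
 tool shift [-0.0414  0.0205  0.1192] dist 0.128 tilt [ 8.e-04  5.e-04 -1.e+00]
```

In s2 the fingers hide part of the red disc, so the centroid is biased. I use the bounding box instead: left, top and width give a centre near (338.5,288.5).

```bash
python3 - <<'E'
from h import *
im=cv2.imread("pics/s2.png")
C1,C=[cam("wrist",np.load(f"pics/{n}.npz")) for n in("s1","s2")]
p1,p2=(243,291.5),(338.5,288.5)
print(tri((C1,p1),(C,p2)),plane(C1,p1,.081),plane(C,p2,.081))
cv2.imwrite("pics/s2z.png",cv2.resize(im[240:340,260:400],(560,400)))
shift([.491,-.179,.1])
E
```

```text
(array([ 0.49245699, -0.17893841,  0.07884589]), [0.00029693257490599257, 0.00029693257490595636]) [ 0.49200684 -0.17827043  0.081     ] [ 0.49118729 -0.17863462  0.081     ]
 tool shift [-0.0468  0.0177  0.1002] dist 0.112 tilt [ 8.e-04  5.e-04 -1.e+00]
```

View pics/s2z.png

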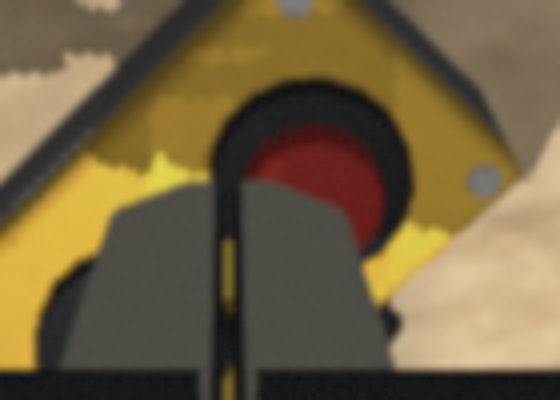

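The zoom confirms the red disc's right edge at about x=356 and its top at about y=271, and both views agree on (0.4915,-0.1787) with the top near z=0.080. Now I move above it and press gradually.

In the tool's units: 0.11 m is 0.275, 0.085 m is 0.2125.

run_rows(motion=[0, -0.0625, 0.025, 0, 0, 0, 0, 0, -0.1175, 0.045, 0.025, 0, 0, 0, 0, -0.1175, 0.045, 0.125, 0, 0, 0, 0, -0.1175, 0.045, 0.2125, 0, 0, 0, 0, -0.1175, 0.045, 0.2625, 0, 0, 0, 0, -0.1175, 0.045, 0.275, 0, 0, 0, 0, -0.1175, 0.045, 0.275, 0, 0, 0, 0, -0.1175, 0.045, 0.275, 0, 0, 0])

```text
clock: 3.8
eef_pos: [0.4919, -0.1804, 0.091]
eef_rot: [0.555, 3.09, -0.001]
ft_force: [-0.1, -0.0, -0.3]
grip_width: 0.0008
grasp_force: 0.0
```

run_rows(motion=[0, 0, 0, 0.01, 0, 0, 0, 0, 0, 0, 0.02, 0, 0, 0, 0, 0, 0, 0.025, 0, 0, 0, 0, 0, 0, 0.03, 0, 0, 0, 0, 0, 0, 0.03, 0, 0, 0, 0, 0, 0, 0.03, 0, 0, 0])

```text
clock: 4.4
eef_pos: [0.4911, -0.181, 0.078]
eef_rot: [0.558, 3.091, -0.0]
ft_force: [1.3, -0.3, 2.9]
grip_width: 0.0007
grasp_force: 1.6
```

In the tool's units: 0.003 m is 0.0075, 0.0015 m is 0.0038.

run_rows(motion=[0, 0, 0, 0.0038, 0, 0, 0, 0, 0, 0, 0.0075, 0, 0, 0, 0, 0, 0, 0.0075, 0, 0, 0])

```text
clock: 4.7
eef_pos: [0.4911, -0.181, 0.0753]
eef_rot: [0.557, 3.091, -0.001]
ft_force: [0.2, 0.4, 7.9]
grip_width: 0.001
grasp_force: 3.7
```

run_rows(motion=[0, 0, 0, 0.0025, 0, 0, 0, 0, 0, 0, 0.0025, 0, 0, 0, 0, 0, 0, 0.0025, 0, 0, 0])

```text
clock: 5.0
eef_pos: [0.4911, -0.181, 0.0751]
eef_rot: [0.557, 3.09, -0.001]
ft_force: [-1.6, 2.7, 14.7]
grip_width: 0.0004
grasp_force: 7.3
```

The force rose to 14.7 N with no more travel at z=0.075, so the button is on its end stop. I lift and let it spring back.

In the tool's units: -0.135 m is -0.3375, -0.1 m is -0.25.

run_rows(motion=[0, 0, 0, -0.05, 0, 0, 0, 0, 0, 0, -0.15, 0, 0, 0, 0, 0, 0, -0.25, 0, 0, 0, 0, 0, 0, -0.3375, 0, 0, 0, 0, 0, 0, -0.3375, 0, 0, 0, 0, 0, 0, -0.3375, 0, 0, 0])

```text
clock: 5.6
eef_pos: [0.4906, -0.1809, 0.2086]
eef_rot: [0.557, 3.091, -0.001]
ft_force: [0.3, 0.5, -0.9]
grip_width: 0.0005
grasp_force: 0.0
```

```bash
python3 - <<'E'
from h import *
im=cams.grab_frame("scene");print(blobs(im,"red",90),blobs(im,"green",90))
shift([.462,.1915,.21])
E
```

```text
[([219.6, 192.3], [214, 186, 12, 15, 125]), ([568.7, 228.7], [563, 223, 12, 12, 100]), ([548.5, 266.7], [535, 252, 34, 25, 311]), ([344.8, 350.3], [335, 341, 21, 20, 339]), ([489.1, 434.0], [481, 425, 19, 20, 220])] [([378.8, 368.5], [369, 359, 21, 20, 333])]
 tool shift [ 0.1561  0.3387 -0.0022] dist 0.373 tilt [-1.9e-03  9.0e-04 -1.0e+00]
```

The red button is back at its original pixel position (344.8,350.3). Now I move over the knob and open the gripper.

In the tool's units: 0.32 m is 0.8, 0.28 m is 0.7.

run_rows(motion=[0.06, 0.05, 0.1, 0, 0, 0, 0, 0.06, 0.1, 0.2, 0, 0, 0, 0, 0.06, 0.15, 0.3, 0, 0, 0, 0, 0.06, 0.2, 0.4, 0, 0, 0, 0, 0.06, 0.25, 0.5, 0, 0, 0, 0, 0.06, 0.3, 0.6, 0, 0, 0, 0, 0.06, 0.35, 0.7, 0, 0, 0, 0, 0.06, 0.375, 0.8, 0, 0, 0, 0])

```text
clock: 6.45
eef_pos: [0.4593, 0.1732, 0.2065]
eef_rot: [-0.556, -3.087, 0.002]
ft_force: [1.5, -0.1, -0.5]
grip_width: 0.0581
grasp_force: 0.0
```

run_rows(motion=[0.06, 0.0075, 0.025, 0, 0, 0, 0, 0.06, 0.015, 0.0468, 0, 0, 0, 0, 0.06, 0.015, 0.0468, 0, 0, 0, 0, 0.06, 0.015, 0.0468, 0, 0, 0, 0])

```text
clock: 6.85
eef_pos: [0.4627, 0.19, 0.2079]
eef_rot: [-0.559, -3.09, 0.002]
ft_force: [0.9, 0.8, 0.0]
grip_width: 0.0598
grasp_force: 0.0
```

```bash
python3 - <<'E'
from h import *
C,im=shot("k3");shift([.462,.1915,.111]);M=R.from_rotvec(r.state()["eef_rot"]).as_matrix();print(M[:,1])
a,b=(238,321.5),(382.2,271.4)
print(blobs(im,"red",40),proj(C,[.462,.1917,.1455]))
E
```

```text
 tool shift [0.0013 0.0013 0.0972] dist 0.097 tilt [-9.e-04 -6.e-04 -1.e+00]
[ 3.50521576e-01  9.36554232e-01 -8.91990846e-04]
[([319.7, 258.0], [304, 241, 32, 35, 882]), ([287.0, 430.7], [251, 414, 68, 30, 1266])] [319.53716803 258.8078057 ]
```

View pics/k3.png

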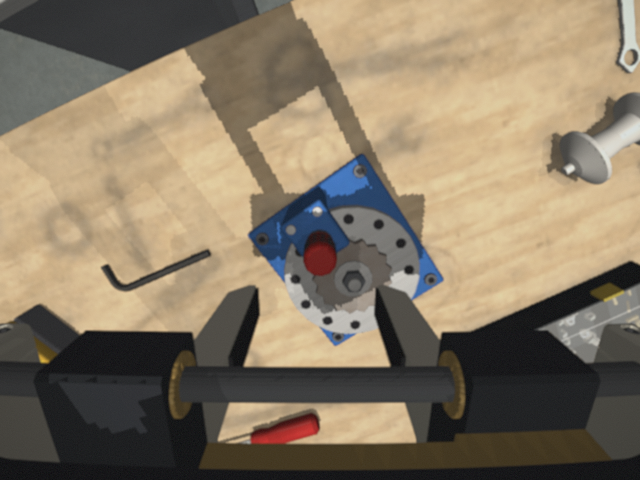

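The knob's top disc (≈(320,259)) is centred between the fingers (inner edges ≈258 and 378). I descend and close gently.

In the tool's units: 0.095 m is 0.2375, 0.09 m is 0.225.

run_rows(motion=[0.06, 0.0025, 0.0025, 0.075, 0, 0, 0, 0.06, 0.0025, 0.0025, 0.15, 0, 0, 0, 0.06, 0.0025, 0.0025, 0.2, 0, 0, 0, 0.06, 0.0025, 0.0025, 0.225, 0, 0, 0, 0.06, 0.0025, 0.0025, 0.2375, 0, 0, 0, 0.06, 0.0025, 0.0025, 0.2375, 0, 0, 0, 0.06, 0.0025, 0.0025, 0.2375, 0, 0, 0])

```text
clock: 7.6
eef_pos: [0.4631, 0.1922, 0.1146]
eef_rot: [0.558, 3.09, 0.001]
ft_force: [0.0, -0.5, -0.4]
grip_width: 0.0599
grasp_force: 0.0
```

run_rows(motion=[0, 0, 0, 0, 0, 0, 0, 0, 0, 0, 0, 0, 0, 0, 0, 0, 0, 0, 0, 0, 0, 0, 0, 0, 0, 0, 0, 0, 0, 0, 0, 0, 0, 0, 0, 0, 0, 0, 0, 0, 0, 0], squeeze=15)

```text
clock: 8.2
eef_pos: [0.4623, 0.1924, 0.1137]
eef_rot: [0.557, 3.092, -0.0]
ft_force: [-0.6, 0.3, 1.8]
grip_width: 0.0238
grasp_force: 15.0
```

In the tool's units: -0.006 m is -0.015, -0.004 m is -0.01.

run_rows(motion=[0, 0, 0, 0, 0, 0, 0, 0, 0, 0, 0, 0, 0, 0, 0, 0, 0, -0.005, 0, 0, 0, 0, 0, 0, -0.01, 0, 0, 0, 0, 0, 0, -0.015, 0, 0, 0, 0, 0, 0, -0.015, 0, 0, 0, 0, 0, 0, -0.015, 0, 0, 0], squeeze=45)

```text
clock: 8.9
eef_pos: [0.4622, 0.1924, 0.1194]
eef_rot: [-0.558, -3.091, 0.0]
ft_force: [3.3, 0.9, -8.6]
grip_width: 0.0234
grasp_force: 45.0
```

```bash
python3 -c "
from h import *
s=r.state();print(s['ft_force'],s['ft_torque'])"
```

```text
[ 3.25341821  0.88320216 -8.61391475] [ 0.21020223 -0.5693197  -0.00519527]
```

In the tool's units: -0.008 m is -0.02, -0.006 m is -0.015.

run_rows(motion=[0, 0, 0, -0.005, 0, 0, 0, 0, 0, 0, -0.01, 0, 0, 0, 0, 0, 0, -0.015, 0, 0, 0, 0, 0, 0, -0.02, 0, 0, 0, 0, 0, 0, -0.02, 0, 0, 0, 0, 0, 0, -0.02, 0, 0, 0])

```text
clock: 9.5
eef_pos: [0.4622, 0.1924, 0.1275]
eef_rot: [-0.557, -3.092, -0.0]
ft_force: [4.6, 1.0, -12.2]
grip_width: 0.0234
grasp_force: 45.0
```

run_rows(motion=[0, 0, 0, -0.0025, 0, 0, 0, 0, 0, 0, -0.0025, 0, 0, 0, 0, 0, 0, -0.0025, 0, 0, 0])

```text
clock: 9.8
eef_pos: [0.4622, 0.1924, 0.1286]
eef_rot: [-0.557, -3.092, 0.0]
ft_force: [4.0, 1.0, -12.7]
grip_width: 0.023
grasp_force: 45.0
```

In the tool's units: -0.0007 m is -0.0018.

run_rows(motion=[0, 0, 0, -0.0018, 0, 0, 0, 0, 0, 0, -0.0018, 0, 0, 0, 0, 0, 0, -0.0018, 0, 0, 0], squeeze=55)

```text
clock: 10.1
eef_pos: [0.4622, 0.1924, 0.1289]
eef_rot: [-0.558, -3.091, 0.0]
ft_force: [5.5, 2.4, -17.2]
grip_width: 0.0232
grasp_force: 55.0
```

```bash
python3 - <<'E'
from h import *
im=cams.grab_frame("scene");print(r.state()["ft_force"])
cv2.imwrite("pics/end.png",cv2.resize(im[130:430,150:450,::-1],(600,600),interpolation=cv2.INTER_CUBIC))
E
```

```text
[  4.90587607   2.08707131 -16.06785844]
```

View pics/end.png

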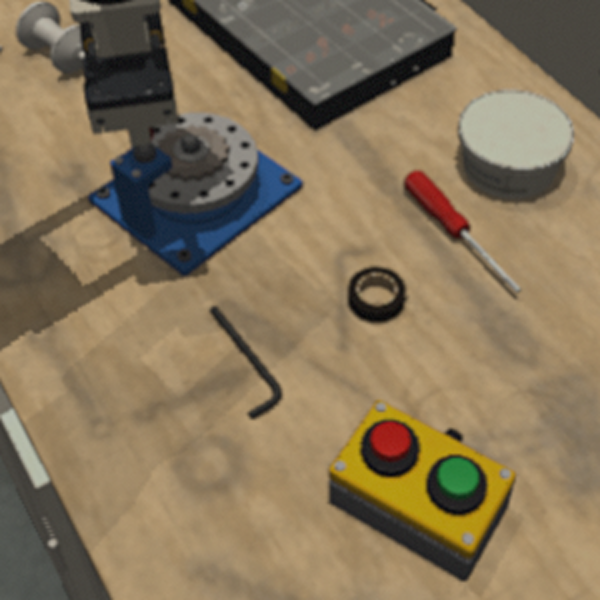

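The picture shows the gripper holding the knob up with the plunger rod exposed above the bush. The red button is up, and the tools and tape have not moved. The force rose from 12.7 N to about 17 N over 0.3 mm, so the plunger is at its upper stop. I check that it holds steady, then hand in.

run_rows(motion=[0, 0, 0, 0, 0, 0, 0, 0, 0, 0, 0, 0, 0, 0, 0, 0, 0, 0, 0, 0, 0, 0, 0, 0, 0, 0, 0, 0, 0, 0, 0, 0, 0, 0, 0])

```text
clock: 10.65
eef_pos: [0.4622, 0.1924, 0.1288]
eef_rot: [-0.557, -3.091, 0.0]
ft_force: [5.5, 2.4, -16.5]
grip_width: 0.023
grasp_force: 55.0
```

```bash
python3 -c "
from h import *
f=r.state()['ft_force'];print(f)
if f[2]<-11: print(r.hand_in())"
```

```text
[  5.50962973   2.3966351  -16.51865294]
the job is handed in; nothing more can be done
None
```

I pressed the red stop button down to its end stop and it sprang back up, then pulled the index plunger up about 15 mm to its upper stop, where the gripper still holds it; the job was handed in at about 10.7 s, and the start button, loose tools and tape were not touched.

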